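# Hang the ear defenders on the studio rail

### The arm

A 7-joint arm with a two-finger parallel gripper is mounted at the origin on the work surface. World frame = base frame: x ahead of the robot, y to its left, z up, the work surface at z = 0. Lengths are in m, angles in rad, forces in N, time in s.
With the tool pointing down it reaches from about 0.425 to 0.95 m from the base axis. Payload 4.7 kg.
Tool frame: the origin (TCP) lies between the finger pads; the fingertips stand 25 mm ahead of it and the grasp point (between the pads) lies 6 mm ahead of it; z points along the fingers, y is the line along which they close (so a half turn about z gives the same grasp; the last joint's range is limited). The gripper opens to 85 mm and grips with 20 to 120 N. Pads are 22 mm wide; open, the fingers measure 114 mm over their backs; the gripper's body (76 mm by 85 mm) begins 54 mm behind the grasp point. The pads swing forward as they close: fully open they stand 13 mm farther back than shut.
Start: joints at [-1.334, 0.469, -0.049, 1.532, 0.024, 1.141, -0.082], TCP at [0.177, 0.651, 0.256] pointing down, gripper open.
Joint ranges: [-2.59, 2.59], [-0.33, 1.99], [-1.39, 1.29], [0.1, 2.45], [-1.04, 4.18], [0.21, 1.99], [-2.66, 2.66]. Speed limits (rad/s): [2.57, 2.57, 3.14, 3.14, 3.14, 3.14, 3.14].

### API

Orientations are given as a 3x3 rotation matrix whose columns are the frame's x, y, z axes.
In Python, from rig import * gives the robot as it stands. Calls block until the motion is done:
- movep(position, orientation): joint-space move of the TCP to a pose.
- move_l(position, attitude=None, feed=0.15, until_force=None): straight line of the TCP; attitude=None keeps the orientation; feed is the mean speed in m/s. With until_force (N) it stops when the force on the tool has changed by that much, and returns True; else False.
- move_joints(angles): joint-space move.
- command_gripper(opening, newtons=None): finger opening in m; newtons is the grip in N (None keeps the last); returns when the fingers have stopped.
- sleep(seconds).
- inverse_kinematics(position, orientation): joint angles nearest the present ones, or None.
- sense(): the state.
- camera(name): name is "scene" or "top"; returns (picture, depth): 400x640x3 uint8, red, green, blue; 400x640 float32, m along the optical axis (not along the pixel's ray), 0 where there is no reading.
- camera_params(name): a dict with "K" (3x3 intrinsics, pixels), "position" and "rotation" of the camera in the world. Camera axes: x right, y down, z forward; pixel columns grow to the right and rows downward; lengths in m; the calibration is good to about 2 mm. A picture is of the moment at which its call begins. camera_params takes no time and is no camera call.
A pose or a line that the arm cannot do raises Unreachable and nothing moves.
- finish_job(): hands the job in; it is judged then, once.
The state is a dict: "time_s": time; "joint_pos": joint angles; "qd": joint speeds; "joint_efforts": joint torques, N m; "position": TCP position; "tcp_rot": TCP orientation; "wrist_force": force on the tool from outside, world axes, zero at the start; "ft_torque": the same for the moment, N m; "finger_gap": finger opening in m; "gripper_force": force on a finger pad.
Only numpy, scipy, OpenCV 4.12 (cv2) and the standard library are available. Lean on these libraries where they do the work, as an engineer would, in place of code of your own. Each camera call takes 0.05 s, during which the arm holds its last target. There are 200 camera calls.

### The job

Hang the ear defenders over the wooden rail under the rack's wire shelf, as one would after stone carving: lay the padded headband over the rail with one ear cup on each side, and hold on until you feel its weight come to rest on the rail before you let go, so it is not dropped. The rail's height has been re-clamped and is not known, so bring it on gently and neither press hard on the rail nor push against the rack; leave the stone, mallet, bowl and jar where they are.

Things in the scene. Friction and masses are not known exactly. Their poses are not given: they have to be found in the camera images.
- headset: Rigid ear defenders, 0.17-0.34 kg, standing on two grey ear cups joined by a dark arched headband; 156 (x) x 58 (y) x 138 (z) mm. Origin midway between the cups at their underside; x runs cup to cup, y across the band, z up to the crown; same both ways round. Cups 58 (y) x 70 (z) mm, 26 thick, 100 clear between them; 24 mm wide steel arms slope from the crown's ends down to them.
- crown (a point): Centre of the underside of the headband's crown, 110 mm above the headset's origin, same axes; this rests on the rail. The crown is a rigid black padded block 56 (x) x 34 (y) x 28 (z) mm, flat below, its top 28 mm above this point. Grip it across y with the fingertips kept above its underside, or they meet the rail.
- rack: Fixed rack; origin on the table straight below the rail's axis, midway between the posts; x away from the robot, y along the rail, z up. Posts 20 mm square at y = +-170 mm. The wooden rail, 40 (x) x 22 (z) mm, flat-topped, edges rounded 3 mm, lies at x = 0, free for 300 mm between clamps. Its height is not reported: top 150 to 200 mm up. Soft bushings: it sinks 1 mm per 4 N and springs back.
- shelf (a point): Underside of the front rod of the rack's wire shelf, mid-length: 30 mm in front of the rail's axis (rack x = -30 mm), 370 mm above the table; rack axes. 10 mm rods along y at rack x = -30, 10, 50 and 85 mm bar a gripper held upright over the rail. In front of and below them is open, so a tool tilted 30 to 45 degrees, fingers pointing down and away from the robot, gets in.
- stone: Bystander: rough grey stone block 110 x 85 x 95 mm, 1.6 kg, origin at the centre of its underside.
- mallet: Bystander: wooden mallet lying flat, head 60 (x) x 100 (y) x 55 (z) mm, centred 70 mm along x from the origin; round handle 24 mm thick runs from the head to x = -110 mm. Origin on the table.
- bowl: Bystander: white ceramic bowl, 120 mm across, 55 mm high, origin at the centre of its underside.
- jar: Bystander: closed brown jar, 70 mm across, 100 mm high, origin at the centre of its underside.

How it is judged:
On the way, in this order (a step that is already met when the one before it is completed fails the run):
1. the ear defenders are lifted off the table in the gripper (height (world z) of headset above 0.04 m and contact force between the fingers and headset above 2 N), for 0.2 s.
2. still held, the headband's crown touches the rail from above (contact force between headset and rack above 0.5 N and contact force between the fingers and headset above 2 N and x of crown in the frame of rack between -0.045 and 0.045 m and height (world z) of crown between 0.135 and 0.225 m), for 0.15 s.
At the end, for the whole second after the job is handed in: The ear defenders hang at rest on the rail, the centre of the crown's underside within 30 mm of the rail's axis (seen from above) and 135 to 225 mm above the table, between the posts, one cup each side (cup-to-cup line within about 32 degrees of square to the rail), upright within about 28 degrees (x of crown in the frame of rack between -0.03 and 0.03 m and y of crown in the frame of rack between -0.15 and 0.15 m and height (world z) of crown between 0.135 and 0.225 m and angle between headset's own z axis and vertical below 0.5 rad and angle between the x axis of headset and the y axis of rack, either way round above 1 rad and contact force between headset and rack above 0.5 N and linear speed of headset below 0.05 m/s); the robot touches nothing.
It fails at once if the ear defenders are pressed or knocked against the rack with more than 25 N (contact force between headset and rack above 25 N).
It fails at once if the robot pushes against the rack with more than 25 N (contact force between any of the arm, the fingers and rack above 25 N).
It fails at once if a bystander (stone, mallet, bowl or jar) is moved more than 30 mm (distance of any of stone, mallet, bowl, jar from where it was at the start of the episode above 0.03 m).
It also fails if it takes over 53 s, if anything falls off the work surface, if the arm or the gripper's body presses on something with over 40 N, if the wrist force passes 120 N, or if a joint passes its speed limit or range.

## Working session

There is one attempt and no reset: what is moved stays moved. The work goes in short steps, each a Python script; the robot and the scene stay as the last script left them, time stands still between calls to the robot, and variables do not carry over. Pictures are saved under pics/ and viewed, at most 10 in all, crops included, and the job is handed in when it is done.

```bash
ls; mkdir -p pics
python3 - <<'E'
from rig import *
import cv2, numpy as np
for n in("scene","top"):
    im,d=camera(n); cv2.imwrite(f"pics/{n}0.png",im[:,:,::-1]); np.savez(f"{n}0.npz",im=im,d=d,**camera_params(n))
    p=camera_params(n); print(n,p["K"].tolist(),p["position"],p["rotation"],(d>0).mean())
s=sense(); print(s["time_s"],s["tcp_rot"],s["wrist_force"])
E
```

```text
pics
scene [[411.5922666094867, 0.0, 322.0058384570565], [0.0, 411.5922666094867, 198.65461277470826], [0.0, 0.0, 1.0]] [ 1.05903331 -0.80662075  1.36791716] [[ 0.82344693  0.43329705 -0.36631791]
 [ 0.56734153 -0.62005785  0.54189654]
 [ 0.00766388 -0.6540504  -0.75641214]] 0.9946640625
top [[393.8173180530245, 0.0, 324.1822714148094], [0.0, 393.8173180530245, 201.56830844299733], [0.0, 0.0, 1.0]] [0.31178703 0.01959663 1.28188346] [[-0.1374962  -0.96753407  0.2120675 ]
 [-0.99050106  0.13464598 -0.02789471]
 [-0.00156495 -0.2138885  -0.97685683]] 0.9959140625
0.1 [[-9.64898882e-01  2.62621379e-01 -3.99392023e-04]
 [ 2.62621675e-01  9.64897362e-01 -1.71380934e-03]
 [-6.47106640e-05 -1.75854172e-03 -9.99998452e-01]] [ 0.31616255  0.00780975 -0.95155971]
```

View pics/scene0.png

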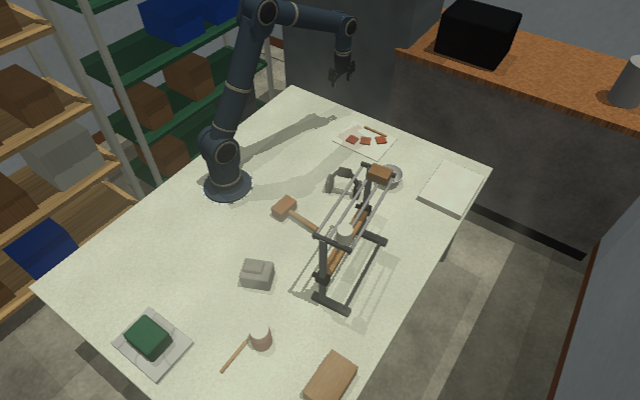

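View pics/top0.png

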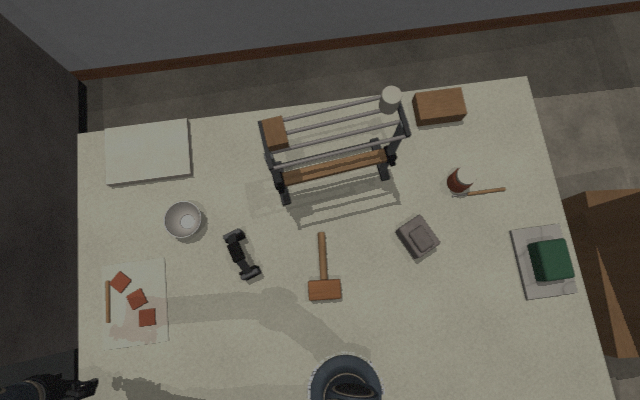

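The top view shows the headset at about (242,255), with its cups at (235,237) and (250,271). The wooden rail runs from (283,178) to (388,157) below the shelf rods, and the bowl is at (183,220), the mallet at (324,265) and the stone at (417,237).

```bash
cat > h.py <<'E'
import numpy as np, cv2
def cloud(n,im=None,d=None):
    f=np.load(n); im,d=f["im"],f["d"]
    v,u=np.mgrid[:400,:640]; r=np.stack([u,v,np.ones_like(u)],-1)@np.linalg.inv(f["K"]).T*d[...,None]
    return im,r@f["rotation"].T+f["position"]
E
python3 - <<'E'
from h import *
np.set_printoptions(precision=4,suppress=True)
for n in("top0.npz","scene0.npz"):
    im,P=cloud(n); hsv=cv2.cvtColor(im,cv2.COLOR_RGB2HSV)
    z=P[...,2]
    print(n,"table z",np.median(z[(P[...,0]>.3)&(P[...,0]<.5)&(abs(P[...,1]+.4)<.3)]))
    # headset
    if n[0]=="t":
        m=np.zeros(z.shape,bool); m[222:285,215:270]=1
    else:
        m=(np.hypot(P[...,0]-c0[0],P[...,1]-c0[1])<.12)
    a=P[m&(z>.05)&(z<.16)]; c0=a[:,:2].mean(0)
    for lo,hi in((.02,.05),(.055,.08),(.08,.12),(.125,.16)):
        q=P[m&(z>lo)&(z<hi)]
        if len(q)<5: continue
        r=cv2.minAreaRect(q[:,:2].astype(np.float32)); print(lo,hi,len(q),"mean",q.mean(0),"rect",r)
    # rail: brown
    b=(hsv[...,0]<20)&(hsv[...,1]>90)&(P[...,0]>.6)&(P[...,0]<.95)&(abs(P[...,1])<.25)&(z>.08)&(z<.25)
    q=P[b]; print("rail",len(q),q.mean(0),np.percentile(q[:,2],[5,25,50,75,90,98]))
    zt=np.percentile(q[:,2],90); q=q[abs(q[:,2]-zt)<.012]; print(cv2.minAreaRect(q[:,:2].astype(np.float32)),q.mean(0))
    # shelf rods + posts
    g=(P[...,0]>.6)&(P[...,0]<1)&(abs(P[...,1])<.3)&(z>.3)&(z<.5)
    print("shelf",np.percentile(P[g],[2,50,98],axis=0))
    v,u=np.where(g); 
    for nm,w in(("bowl",(.03,.06)),):pass
E
cat > crop.py <<'E'
import cv2
a=cv2.imread("pics/top0.png")[80:290,150:460]; b=cv2.imread("pics/scene0.png")[140:330,230:430]
cv2.imwrite("pics/c1.png",cv2.resize(a,None,fx=2.5,fy=2.5)); cv2.imwrite("pics/c2.png",cv2.resize(b,None,fx=3,fy=3))
E
python3 crop.py
```

```text
top0.npz table z 0.0017791208999689
0.02 0.05 54 mean [0.441  0.2436 0.0366] rect ((0.44543924927711487, 0.25869491696357727), (0.14629431068897247, 0.054032888263463974), 18.548004150390625)
0.055 0.08 270 mean [0.445  0.2585 0.0695] rect ((0.4499376118183136, 0.26142066717147827), (0.15217174589633942, 0.057091955095529556), 18.324562072753906)
0.08 0.12 149 mean [0.4377 0.2567 0.1012] rect ((0.4508543014526367, 0.26017576456069946), (0.12324459850788116, 0.028978362679481506), 17.779788970947266)
0.125 0.16 252 mean [0.4484 0.2608 0.1376] rect ((0.4500353932380676, 0.2616501450538635), (0.062303680926561356, 0.0347161740064621), 19.787267684936523)
rail 1434 [ 0.6527 -0.0562  0.1713] [0.1663 0.1699 0.1716 0.1731 0.1745 0.1761]
((0.654961884021759, -0.05849064886569977), (0.041307058185338974, 0.31569191813468933), 6.631534576416016) [ 0.6531 -0.056   0.1715]
shelf [[ 0.6092 -0.2274  0.3591]
 [ 0.6808 -0.0456  0.3821]
 [ 0.7485  0.1184  0.4416]]
scene0.npz table z 0.0010419414370391733
0.02 0.05 54 mean [0.4301 0.2342 0.0354] rect ((0.4594479501247406, 0.2419336438179016), (0.14196711778640747, 0.06365755200386047), 1.9080870151519775)
0.055 0.08 113 mean [0.4534 0.2549 0.0679] rect ((0.45118823647499084, 0.2594585418701172), (0.15222600102424622, 0.06010132282972336), 18.850603103637695)
0.08 0.12 79 mean [0.4545 0.2561 0.1033] rect ((0.4524714946746826, 0.25907665491104126), (0.11775527149438858, 0.03489011898636818), 18.446060180664062)
0.125 0.16 99 mean [0.4519 0.2575 0.135 ] rect ((0.4520425796508789, 0.26259708404541016), (0.06312520056962967, 0.04541795700788498), 15.649775505065918)
rail 406 [ 0.6628 -0.084   0.1703] [0.166  0.1683 0.1702 0.1722 0.1737 0.1754]
((0.6552351713180542, -0.05715356767177582), (0.040608543902635574, 0.3053518235683441), 6.451120853424072) [ 0.6628 -0.0843  0.1703]
shelf [[ 0.6124 -0.2363  0.3171]
 [ 0.6953 -0.094   0.3818]
 [ 0.7559  0.1107  0.4404]]
```

View pics/c1.png

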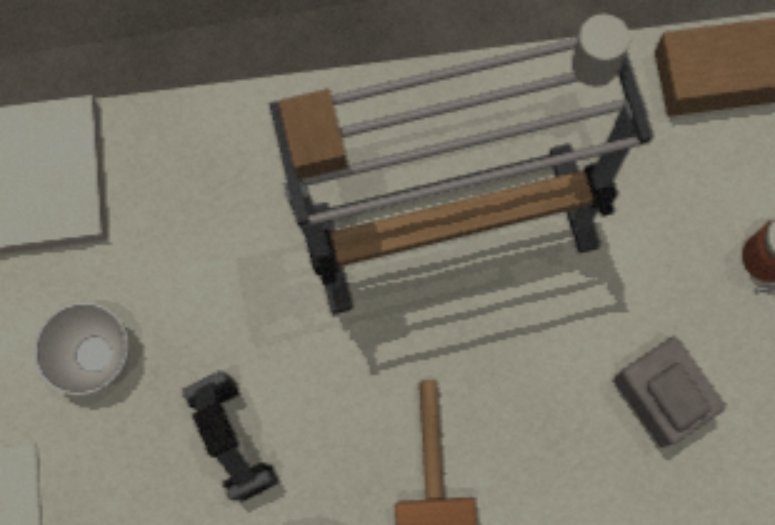

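View pics/c2.png

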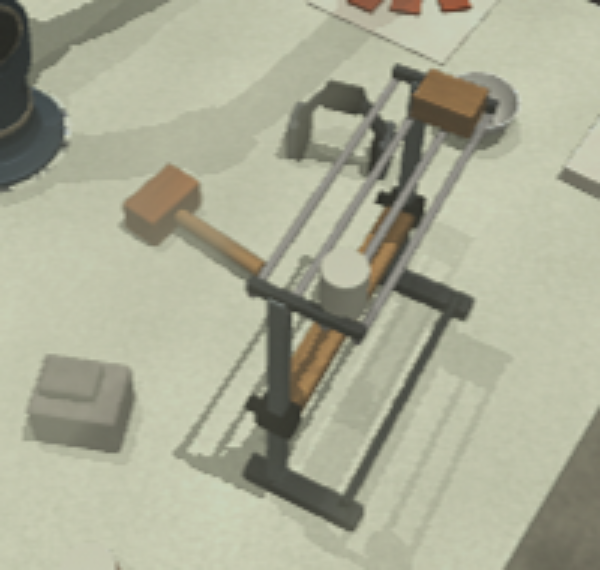

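The crop confirms that the headset (cups at 210,390 and 250,480) lies roughly square to the rail, with the shelf rods close above it. The far cup can't pass upright between the rail and the shelf, so I'll plan a pitched insertion in the rack's x-z plane.

```bash
cat > plan.py <<'E'
import numpy as np, itertools, sys
from scipy.sparse import lil_matrix
from scipy.sparse.csgraph import dijkstra
H=171
def box(x0,x1,z0,z1,s=6): 
    X,Z=np.meshgrid(np.linspace(x0,x1,int((x1-x0)/s)+2),np.linspace(z0,z1,int((z1-z0)/s)+2)); return np.c_[X.ravel(),Z.ravel()]
seg=lambda a,b:np.linspace(a,b,12)
hs=np.vstack([box(-28,28,0,28),box(48,79,-111,-40),box(-79,-48,-111,-40),seg((28,14),(64,-40)),seg((-28,14),(-64,-40)),seg((26,4),(56,-40)),seg((-26,4),(-56,-40))])
def grip(t0):
    g=np.vstack([box(-11,11,-19,54),box(-43,43,54,150),box(-50,50,150,300,10)]) # (perp, back)
    s,c=np.sin(t0),np.cos(t0); return g[:,:1]*[c,s]+g[:,1:]*[-s,c]+[0,24]
rods=np.array([[-30,375-H],[10,375-H],[50,375-H],[85,375-H]])
def clear(x,z,a,G):
    R=np.array([[np.cos(a),-np.sin(a)],[np.sin(a),np.cos(a)]])
    A=hs@R.T+[x,z]; B=G@R.T+[x,z]; 
    q=lambda P:np.hypot(*np.maximum(np.abs(P-[0,-11])-[20,11],0).T).min()
    P=np.vstack([A,B]); d=min(np.hypot(*(P-r).T).min()-5 for r in rods)
    return min(q(A),q(B),d,P[:,1].min()+H-0)
def plan(t0):
    G=grip(np.radians(t0)); xs=np.arange(-200,1,10); zs=np.arange(10,161,10); As=np.arange(0,61,5)
    C=np.array([[[clear(x,z,np.radians(a),G) for a in As] for z in zs] for x in xs]); n=C.size; I=np.arange(n).reshape(C.shape); M=lil_matrix((n,n))
    for i in np.ndindex(C.shape):
        for d in itertools.product((-1,0,1),repeat=3):
            j=tuple(np.add(i,d))
            if any(d) and all(0<=k<m for k,m in zip(j,C.shape)) and min(C[i],C[j])>4:
                M[I[i],I[j]]=np.linalg.norm(d)*(1+(25/min(C[j],25))**3)
    g=I[-1,0,0]; D,p=dijkstra(M.tocsr(),indices=g,return_predecessors=True)
    S=I[0,:,:].ravel(); k=S[np.argmin(D[S])]; out=[]
    if not np.isfinite(D[k]): return None
    while k!=-9999: i=np.unravel_index(k,C.shape); out.append((xs[i[0]],zs[i[1]],As[i[2]],round(C[i])));k=p[k]
    return out
if __name__=="__main__":
    for t0 in(30,38,45):
        o=plan(t0); print(t0,o and min(c for *_,c in o[:-1]),o and [tuple(map(int,k)) for k in o])
E
python3 plan.py
```

```text
30 14 [(-200, 70, 45, 66), (-190, 70, 45, 59), (-180, 70, 45, 52), (-170, 70, 45, 45), (-160, 70, 45, 38), (-150, 70, 45, 31), (-140, 70, 45, 27), (-130, 70, 45, 25), (-120, 70, 45, 25), (-110, 70, 45, 25), (-100, 70, 45, 25), (-90, 70, 45, 26), (-80, 70, 45, 25), (-70, 60, 45, 25), (-60, 60, 40, 25), (-50, 60, 35, 25), (-40, 60, 30, 24), (-30, 50, 25, 24), (-20, 40, 20, 24), (-10, 30, 15, 24), (-10, 30, 10, 23), (0, 20, 5, 14), (0, 10, 0, 4)]
38 19 [(-200, 100, 30, 71), (-190, 100, 30, 63), (-180, 100, 30, 56), (-170, 100, 30, 51), (-160, 100, 30, 46), (-150, 100, 30, 41), (-140, 100, 30, 36), (-130, 100, 30, 31), (-120, 100, 30, 28), (-110, 100, 30, 28), (-100, 100, 30, 28), (-90, 100, 30, 28), (-80, 100, 30, 28), (-70, 100, 30, 29), (-60, 100, 30, 26), (-50, 90, 25, 23), (-40, 80, 25, 23), (-30, 70, 20, 25), (-20, 60, 15, 25), (-10, 50, 10, 26), (-10, 40, 10, 25), (0, 30, 5, 21), (0, 20, 0, 19), (0, 10, 0, 10)]
45 19 [(-200, 100, 30, 71), (-190, 100, 30, 63), (-180, 100, 30, 56), (-170, 100, 30, 51), (-160, 100, 30, 46), (-150, 100, 30, 41), (-140, 100, 30, 36), (-130, 100, 30, 31), (-120, 100, 30, 28), (-110, 100, 30, 28), (-100, 100, 30, 28), (-90, 100, 30, 28), (-80, 100, 30, 28), (-70, 100, 30, 29), (-60, 100, 30, 26), (-50, 90, 25, 23), (-40, 80, 25, 23), (-30, 70, 20, 25), (-20, 60, 15, 25), (-10, 50, 10, 26), (0, 40, 5, 23), (0, 30, 0, 24), (0, 20, 0, 19), (0, 10, 0, 10)]
```

```bash
cat >> h.py <<'E'
T0=np.radians(42); HC=np.array([.4507,.2605]); HY=np.radians(18.4); RC=np.array([.655,-.058]); RY=np.radians(6.55); H=.171; GZ=.0235
def pose(cxy,cz,yaw,a=0,back=0,tilt=None):
    "TCP pose holding the crown underside point at (cxy,cz), headset yaw and pitch a"
    t=T0+a; hx=np.array([np.cos(yaw),np.sin(yaw),0]); up=np.array([0,0,1.])
    z=np.sin(t)*hx-np.cos(t)*up; y=np.array([-np.sin(yaw),np.cos(yaw),0])
    u=np.cos(a)*up-np.sin(a)*hx
    return np.r_[cxy,cz]+GZ*u-(.006+back)*z, np.c_[np.cross(y,z),y,z]
def rp(x,z,adeg,y=0):
    "pose from rack-frame mm, z above the estimated rail top, pitch in deg"
    c,s=np.cos(RY),np.sin(RY); return pose(RC+np.array([c*x-s*y,s*x+c*y])/1e3,H+z/1e3,RY,np.radians(adeg))
WP=[(-200,100,30),(-65,100,30),(-50,90,26),(-30,70,20),(-10,47,10),(0,28,0),(0,0,0),(0,-15,0)]
E
python3 - <<'E'
from rig import *
from h import *
np.set_printoptions(precision=2,suppress=True)
for n,p in [("pre",pose(HC,.11,HY,back=.09)),("grasp",pose(HC,.11,HY)),("lift",pose(HC,.3,HY))]+[(w,rp(*w)) for w in WP]+[("ret",(rp(0,0,0)[0]-.15*rp(0,0,0)[1][:,2],rp(0,0,0)[1]))]:
    print(n,p[0],inverse_kinematics(*p))
E
```

```text
pre [0.39 0.24 0.2 ] None
grasp [0.45 0.26 0.14] None
lift [0.45 0.26 0.33] [-1.08 -0.13  0.28  2.26  0.84  0.46  0.45]
(-200, 100, 30) [ 0.44 -0.08  0.29] None
(-65, 100, 30) [ 0.57 -0.07  0.29] None
(-50, 90, 26) [ 0.59 -0.07  0.28] [ 1.17  0.38 -1.15  2.36  3.16  0.54 -1.21]
(-30, 70, 20) [ 0.61 -0.06  0.27] [ 1.11  0.42 -1.15  2.29  2.93  0.42 -0.99]
(-10, 47, 10) [ 0.64 -0.06  0.24] [ 1.04  0.46 -1.14  2.18  2.26  0.27 -0.34]
(0, 28, 0) [ 0.65 -0.06  0.23] [ 0.89  0.45 -1.    2.07  1.33  0.25  0.54]
(0, 0, 0) [ 0.65 -0.06  0.2 ] [ 0.87  0.5  -0.98  2.09  1.59  0.26  0.3 ]
(0, -15, 0) [ 0.65 -0.06  0.18] [ 0.85  0.52 -0.97  2.1   1.72  0.27  0.18]
ret [ 0.55 -0.07  0.31] [-1.24 -0.28  1.23  2.25  0.51  0.29  1.32]
```

Run:
```python
from rig import *
import h; from h import *
f=lambda p: inverse_kinematics(*p) is not None
for flip in(0,np.pi):
  print("grasp flip",flip,[(t,)+tuple(int(f((h.__setattr__('T0',np.radians(t)),pose(HC,cz,HY+flip,back=b))[1])) for cz,b in((.11,0),(.11,.06),(.2,0),(.3,0))) for t in range(0,50,5)])
# tilt reach map: total tilt vs rack x for crown at +z
h.T0=0
for z in(0,30,60,100):
  for y in(-80,0,80):
    print("z",z,"y",y,{t:[x for x in range(-160,1,20) if f((lambda c,s:(np.r_[RC+np.array([c*x-s*y,s*x+c*y])/1e3,H+z/1e3+.02],pose(RC,0,RY,np.radians(t))[1]))(np.cos(RY),np.sin(RY)))] for t in(30,40,50,60,70,80)})
```

```text
grasp flip 0 [(0, 1, 1, 1, 1), (5, 1, 1, 1, 1), (10, 1, 1, 1, 1), (15, 1, 1, 1, 1), (20, 1, 1, 1, 1), (25, 1, 1, 1, 1), (30, 1, 1, 1, 1), (35, 1, 1, 1, 1), (40, 1, 0, 1, 1), (45, 0, 0, 1, 1)]
grasp flip 3.141592653589793 [(0, 1, 1, 1, 1), (5, 1, 1, 1, 1), (10, 1, 1, 1, 1), (15, 1, 1, 1, 1), (20, 1, 1, 1, 1), (25, 1, 1, 1, 1), (30, 1, 1, 1, 1), (35, 1, 1, 1, 1), (40, 1, 1, 1, 1), (45, 1, 1, 1, 1)]
z 0 y -80 {30: [-160, -140, -120, -100, -80, -60, -40, -20, 0], 40: [-120, -100, -80, -60, -40, -20, 0], 50: [-160, -140, -120, -100, -80, -60, -40, -20, 0], 60: [-120, -100, -80, -60, -40, -20, 0], 70: [-80, -60, -40, -20, 0], 80: [-60, -40, -20, 0]}
z 0 y 0 {30: [-160, -140, -120, -100, -80, -60, -40, -20, 0], 40: [-120, -100, -80, -60, -40, -20, 0], 50: [-120, -100, -80, -60, -40, -20, 0], 60: [-80, -60, -40, -20, 0], 70: [-40, -20, 0], 80: [-40, -20, 0]}
z 0 y 80 {30: [-160, -140, -120, -100, -80, -60, -40, -20, 0], 40: [-140, -120, -100, -80, -60, -40, -20, 0], 50: [-100, -80, -60, -40, -20, 0], 60: [-40, -20, 0], 70: [-20, 0], 80: [-20, 0]}
z 30 y -80 {30: [-160, -140, -120, -100, -80,
[... 1232 characters left out ...]
], 70: [-40, -20, 0], 80: [0]}
z 100 y -80 {30: [-160, -140, -120, -100, -80, -60, -40, -20, 0], 40: [-140, -120, -100, -80, -60, -40, -20, 0], 50: [0], 60: [-140, -120, -100, -80, -60, -40, -20, 0], 70: [-120, -100, -80, -60, -40, -20, 0], 80: [-80, -60, -40, -20, 0]}
z 100 y 0 {30: [-160, -140, -120, -100, -80, -60, -40, -20, 0], 40: [-160, -140, -120, -100, -80, -60, -40, -20, 0], 50: [-20, 0], 60: [-120, -100, -80, -60, -40, -20, 0], 70: [-80, -60, -40, -20, 0], 80: [-40, -20, 0]}
z 100 y 80 {30: [-160, -140, -120, -100, -80, -60, -40, -20, 0], 40: [-160, -140, -120, -100, -80, -60, -40, -20, 0], 50: [-120, -40, -20, 0], 60: [-100, -80, -60, -40, -20, 0], 70: [-40, -20, 0], 80: [-20, 0]}
```

```bash
sed -i 's/np.arange(0,61,5)/np.arange(0,AM+1,5)/; s/^H=171/H=171;AM=60/' plan.py
python3 - <<'E'
import plan
for t0 in(30,35):
  for plan.AM in(20,25,30,35):
    o=plan.plan(t0); print(t0,plan.AM,o and min(c for *_,c in o[:-2]),o and [tuple(map(int,k)) for k in o[::2]])
E
```

```text
30 20 22 [(-200, 120, 20, 80), (-180, 120, 20, 64), (-160, 120, 20, 51), (-140, 120, 20, 43), (-120, 120, 20, 36), (-100, 120, 20, 32), (-80, 120, 20, 32), (-60, 120, 20, 32), (-40, 100, 20, 26), (-30, 80, 20, 23), (-20, 60, 15, 25), (-10, 40, 10, 25), (0, 20, 5, 14)]
30 25 22 [(-200, 110, 25, 75), (-180, 110, 25, 60), (-160, 110, 25, 48), (-140, 110, 25, 39), (-120, 110, 25, 31), (-100, 110, 25, 30), (-80, 110, 25, 30), (-60, 100, 25, 22), (-40, 80, 25, 23), (-20, 60, 15, 25), (-10, 40, 10, 25), (0, 20, 5, 14)]
30 30 23 [(-200, 100, 30, 71), (-180, 100, 30, 56), (-160, 100, 30, 46), (-140, 100, 30, 36), (-120, 100, 30, 28), (-100, 100, 30, 28), (-80, 100, 30, 28), (-60, 100, 30, 26), (-40, 80, 25, 23), (-20, 60, 15, 25), (-10, 40, 10, 25), (0, 20, 5, 14)]
30 35 22 [(-200, 90, 35, 68), (-180, 90, 35, 54), (-160, 90, 35, 43), (-140, 90, 35, 32), (-120, 90, 35, 27), (-100, 90, 35, 27), (-80, 90, 35, 27), (-60, 80, 35, 22), (-40, 60, 30, 24), (-20, 40, 20, 24), (-10, 30, 10, 23), (0, 10, 0, 4)]
35 20 22 [(-200, 120, 20, 80), (-180, 120, 20, 64), (-160, 120, 20, 51), (-140, 120, 20, 43),
[... 214 characters left out ...]
110, 25, 60), (-160, 110, 25, 48), (-140, 110, 25, 39), (-120, 110, 25, 31), (-100, 110, 25, 30), (-80, 110, 25, 30), (-60, 100, 25, 22), (-40, 80, 25, 23), (-20, 60, 15, 25), (-10, 40, 10, 25), (0, 20, 5, 16)]
35 30 23 [(-200, 100, 30, 71), (-180, 100, 30, 56), (-160, 100, 30, 46), (-140, 100, 30, 36), (-120, 100, 30, 28), (-100, 100, 30, 28), (-80, 100, 30, 28), (-60, 100, 30, 26), (-40, 80, 25, 23), (-20, 60, 15, 25), (-10, 40, 10, 25), (0, 20, 5, 16)]
35 35 22 [(-200, 90, 35, 68), (-180, 90, 35, 54), (-160, 90, 35, 43), (-140, 90, 35, 32), (-120, 90, 35, 27), (-100, 90, 35, 27), (-80, 90, 35, 27), (-60, 80, 35, 22), (-40, 60, 30, 24), (-20, 40, 20, 24), (-10, 30, 10, 23), (0, 10, 0, 10)]
```

```bash
sed -i 's/radians(42)/radians(33)/; s/^WP=.*/WP=[(-140,120,20),(-60,120,20),(-40,100,20),(-30,80,20),(-20,60,15),(-10,40,10),(0,20,0)]/' h.py
python3 - <<'E'
from rig import *
from h import *
np.set_printoptions(precision=2,suppress=True)
print([(y,[int(inverse_kinematics(*rp(*w,y=y)) is not None) for w in WP]) for y in(-70,-40,0)])
command_gripper(.085)
movep(*pose(HC,.11,HY,back=.07)); print(sense()["joint_pos"],sense()["time_s"])
p=pose(HC,.11,HY); r=move_l(p[0],feed=.08,until_force=8); print("hit",r,sense()["position"]-p[0])
if not r:
    command_gripper(.02,80); s=sense(); print(s["finger_gap"],s["gripper_force"],s["time_s"],s["wrist_force"])
E
```

```text
[(-70, [0, 0, 0, 0, 1, 1, 1]), (-40, [0, 0, 0, 1, 1, 1, 1]), (0, [0, 0, 0, 1, 1, 1, 1])]
[-0.98  0.05  0.22  2.4   0.95  0.28  0.26] 2.0333
hit False [0. 0. 0.]
0.032562797241934754 79.73349452018738 3.5833 [-2.4  -0.03  3.87]
```

Run:
```python
from rig import *
from h import *
import cv2
np.set_printoptions(precision=2,suppress=True)
p=pose(HC,.27,HY); move_l(p[0],feed=.1); s=sense(); print(s["finger_gap"],s["gripper_force"],s["time_s"],s["wrist_force"],s["joint_pos"])
for y in(-70,-40,0): print(y,[inverse_kinematics(*rp(*w,y=y)) for w in WP])
for w in((-200,120,0),(-160,120,0),(-120,120,0),(-120,120,10)): print(w,inverse_kinematics(*rp(*w,y=-30)))
im,d=camera("scene"); cv2.imwrite("pics/l.png",cv2.resize(im[110:270,220:440,::-1],None,fx=3,fy=3))
```

```text
0.032477943208426084 79.39213871955872 5.45 [ 0.06 -0.1  -1.53] [-0.54 -0.03 -0.18  2.19  0.45  0.49  0.82]
-70 [None, None, None, None, array([ 1.25,  0.54, -1.27,  2.09,  1.5 ,  0.24,  0.55]), array([ 1.15,  0.54, -1.18,  2.04,  1.22,  0.29,  0.81]), array([-0.04,  0.33,  0.29,  1.98, -0.77,  0.39,  2.55])]
-40 [None, None, None, array([ 0.6 ,  0.19, -0.43,  2.2 ,  4.13,  0.22, -2.3 ]), array([ 1.2 ,  0.49, -1.25,  2.12,  1.61,  0.24,  0.38]), array([ 1.11,  0.52, -1.18,  2.07,  1.31,  0.3 ,  0.67]), array([-0.13,  0.31,  0.34,  2.01, -0.76,  0.37,  2.5 ])]
0 [None, None, None, array([ 0.34,  0.15, -0.24,  2.24,  3.93,  0.21, -2.18]), array([ 1.09,  0.42, -1.2 ,  2.15,  1.73,  0.23,  0.16]), array([ 1.03,  0.48, -1.18,  2.09,  1.41,  0.32,  0.49]), array([-0.1 ,  0.29,  0.19,  2.03, -0.56,  0.3 ,  2.25])]
(-200, 120, 0) [-0.43 -0.23  0.6   2.26 -0.08  0.52  1.94]
(-160, 120, 0) [-0.47 -0.14  0.64  2.2  -0.17  0.51  2.01]
(-120, 120, 0) [-0.49 -0.05  0.67  2.14 -0.29  0.51  2.1 ]
(-120, 120, 10) [-0.9  -0.21  1.04  2.26 -0.12  0.26  1.98]
```

View pics/l.png

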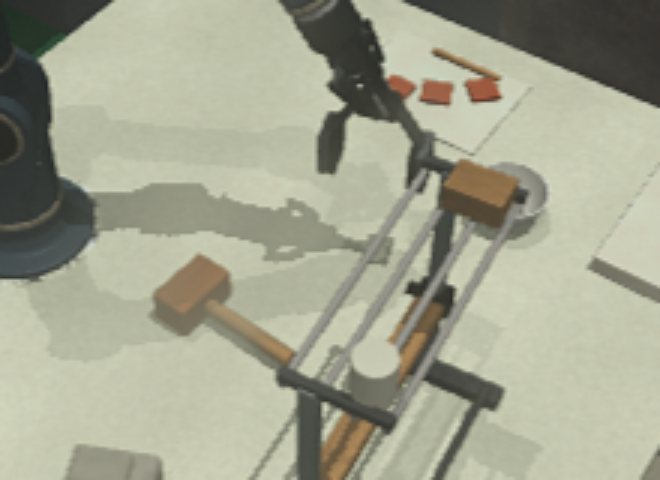

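The headset hangs upright in the grip at about (370,140), clear of the table. The tilted poses sit near a wrist limit and depend on the IK seed. I'll fit a forward model to the IK samples so I can plan a continuous joint path.

```bash
cat > fk.py <<'E'
import numpy as np
from scipy.spatial.transform import Rotation as R
def fk(q,x,links=False):
    "x: 7x(axis3,point3), then home position(3) & rotvec(3)"
    S=x[:42].reshape(7,6); Rm=np.eye(3); p=np.zeros(3); L=[]
    for s,a in zip(S,q):
        L.append(Rm@s[3:]+p)
        w=s[:3]/np.linalg.norm(s[:3]); r=R.from_rotvec(w*a).as_matrix()
        p=Rm@(s[3:]-r@s[3:])+p; Rm=Rm@r
    o=(Rm@x[42:45]+p, Rm@R.from_rotvec(x[45:48]).as_matrix())
    return o+(L,) if links else o
E
python3 - <<'E'
from rig import *
from h import *
from fk import *
from scipy.optimize import least_squares
import itertools
rng=np.random.default_rng(0); D=[]
s=sense(); D.append((s["joint_pos"],s["position"],s["tcp_rot"]))
while len(D)<120:
    p=np.array([rng.uniform(.35,.75),rng.uniform(-.4,.4),rng.uniform(.1,.5)])
    yaw=np.arctan2(p[1],p[0])+rng.uniform(-.8,.8); _,Ro=pose(p[:2],0,yaw,rng.uniform(-1,.9))
    q=inverse_kinematics(p,Ro)
    if q is not None: D.append((q,p,Ro))
def res(x,n=120): 
    o=[]
    for q,p,Ro in D[:n]:
        a,b=fk(q,x); o+=[(a-p),(b-Ro).ravel()*.3]
    return np.concatenate(o)
best=None
for sg in itertools.product((-1,1),repeat=3):
    x=np.zeros(48); S=x[:42].reshape(7,6)
    for i,(ax,h_) in enumerate(zip([-1,0,sg[0],0,sg[1],0,sg[2]],[0,.3,.3,.7,.7,1.1,1.1])):
        S[i]=[0,0,ax,0,0,h_] if ax else [0,1,0,0,0,h_]
    x[42:45]=[0,0,1.4]; x[45:48]=[0,0,np.pi*.999]
    r=least_squares(lambda v:np.r_[res(v,25),1e-4*(v-x)],x,max_nfev=25)
    if best is None or r.cost<best.cost: best=r; print(sg,r.cost)
r=least_squares(lambda v:np.r_[res(v),1e-6*(v-best.x)],best.x,max_nfev=60)
e=res(r.x); print("rms",np.sqrt((e**2).mean()),abs(e).max()); np.save("kin.npy",r.x); np.set_printoptions(precision=3,suppress=True); print(r.x[:42].reshape(7,6),r.x[42:])
E
```

```text
(-1, -1, -1) 1.2602671240793861e-08
rms 2.4643725531187684e-12 3.796407632705723e-11
[[ 0.    -0.    -1.     0.    -0.     0.   ]
 [-0.     1.    -0.    -0.    -0.     0.238]
 [ 0.     0.    -1.     0.    -0.026  0.3  ]
 [-0.     1.     0.    -0.    -0.     0.792]
 [-0.    -0.    -1.    -0.    -0.042  0.7  ]
 [-0.     1.    -0.    -0.     0.     1.259]
 [-0.    -0.    -1.    -0.    -0.042  1.1  ]] [-0.    -0.042  1.54  -0.     0.     1.571]
```

The fit is exact. Next I'll optimise a continuous joint trajectory for the insertion, descent and retreat.

```bash
cat > traj.py <<'E'
from h import *
from fk import *
from scipy.optimize import least_squares
import sys
X=np.load("kin.npy")
lo=np.array([-2.59,-.33,-1.39,.1,-1.04,.21,-2.66])+.03; hi=np.array([2.59,1.99,1.29,2.45,4.18,1.99,2.66])-.03
Q0=np.array([-0.54,-0.03,-0.18,2.19,0.45,0.49,0.82])
A=[(-140,120,20),(-100,120,20),(-60,120,20),(-40,100,20),(-30,80,20),(-20,60,15),(-10,40,10),(0,20,0),(0,0,0),(0,-25,0)]
B=[(-140,100,30),(-100,100,30),(-60,100,30),(-40,80,25),(-20,60,15),(-10,40,10),(0,20,0),(0,0,0),(0,-25,0)]
C=[(-200,125,0),(-150,125,5),(-110,120,15)]+A[2:]
def poses(W,y):
    P=[rp(*w,y=y) for w in W]; e=rp(0,0,0,y)   # then retreat: back along the tool, then out
    b=-e[1][:,2]; o=-np.array([np.cos(RY),np.sin(RY),0])
    return P+[(e[0]+.05*b,e[1]),(e[0]+.05*b+.12*o,e[1])]
def solve(W,y,seed,dy=0):
    P=poses(W,y); n=len(P)
    def f(v):
        Q=v.reshape(n,7); o=[]
        for q,(p,r) in zip(Q,P):
            a,b=fk(q,X); o+=[(a-p)*300,((b-r)*60).ravel()]
        return np.r_[np.concatenate(o),.3*np.diff(Q,axis=0).ravel(),.05*(Q[0]-Q0)]
    s=least_squares(f,np.tile(np.clip(seed,lo+.01,hi-.01),n),bounds=(np.tile(lo,n),np.tile(hi,n)),max_nfev=60)
    Q=s.x.reshape(n,7); e=[np.linalg.norm(fk(q,X)[0]-p) for q,(p,_) in zip(Q,P)]; er=[np.linalg.norm(fk(q,X)[1]-r) for q,(_,r) in zip(Q,P)]
    return Q,max(e),max(er),s.cost,np.abs(np.diff(Q,axis=0)).max()
E
cat > s.py <<'E'
from traj import *
from multiprocessing import Pool
np.set_printoptions(precision=2,suppress=True)
seeds=dict(a=[1.17,.4,-1.15,2.2,2.0,.4,-.3],b=[-.5,.1,.67,2.15,-.3,.5,2.1],c=[-.9,-.1,1.0,2.2,-.5,.3,2.4],d=[.4,.2,-.4,2.2,3.5,.3,-1.5],e=[.8,.3,-.8,2.2,1.6,.3,0])
def run(a): n,W,y,k=a; return a,solve(W,y,np.array(seeds[k]))
if __name__=="__main__":
    J=[(n,W,y,k) for n,W in(("A",A),("B",B),("C",C)) for y in(-60,0,60) for k in seeds]
    with Pool() as p: Rs=p.map(run,J)
    Rs.sort(key=lambda r:r[1][3])
    for (n,W,y,k),(Q,e,er,c,st) in Rs[:10]: print(n,y,k,"%.4f %.4f cost %.3f step %.2f"%(e,er,c,st))
    print(Rs[0][1][0]); np.save("Q.npy",Rs[0][1][0])
E
export OPENBLAS_NUM_THREADS=1; time timeout 400 python3 s.py
```

```text
B -60 a 0.0000 0.0001 cost 0.232 step 0.96
B -60 e 0.0001 0.0010 cost 0.474 step 2.06
B 0 a 0.0113 0.0527 cost 10.966 step 0.79
B 0 e 0.0113 0.0527 cost 10.966 step 0.79
C 60 e 0.0136 0.0615 cost 20.166 step 3.15
C 60 a 0.0136 0.0615 cost 20.166 step 3.15
A 60 a 0.0135 0.0620 cost 24.236 step 2.05
A 60 e 0.0135 0.0620 cost 24.237 step 2.05
B 60 a 0.0216 0.1015 cost 41.783 step 1.00
B 60 e 0.0216 0.1015 cost 41.784 step 1.00
[[ 1.71  0.24 -1.36  2.4   3.95  0.41 -1.9 ]
 [ 1.57  0.36 -1.36  2.34  3.55  0.31 -1.5 ]
 [ 1.46  0.47 -1.36  2.28  3.1   0.29 -1.03]
 [ 1.38  0.54 -1.36  2.22  2.53  0.25 -0.44]
 [ 1.28  0.6  -1.36  2.1   1.57  0.33  0.5 ]
 [ 1.21  0.63 -1.33  2.05  1.38  0.41  0.69]
 [ 1.1   0.68 -1.29  1.93  1.1   0.61  0.94]
 [ 1.03  0.63 -1.16  1.95  1.06  0.5   0.96]
 [ 0.94  0.59 -1.01  1.97  1.03  0.4   0.96]
 [ 1.08  0.49 -1.14  1.97  0.75  0.46  1.21]
 [ 1.48  0.34 -1.36  2.18  0.43  0.36  1.54]]
real	4m4.981s
user	13m20.550s
sys	0m0.675s
```

```bash
cat > chk.py <<'E'
from traj import *
from scipy.spatial import cKDTree
def bx(c,s,yaw=0,st=.006):
    g=np.stack(np.meshgrid(*[np.linspace(-a/2,a/2,max(2,int(a/st)+2)) for a in s],indexing="ij"),-1).reshape(-1,3)
    return R.from_euler("z",yaw).apply(g+c)
RK=R.from_euler("z",RY); w=lambda P:RK.apply(P)+np.r_[RC,0]
O={"rail":w(bx([0,0,H-.011],[.04,.30,.022])),"shelf":w(np.vstack([bx([x,0,.375],[.008,.34,.008]) for x in(-.03,.01,.05,.085)]+[bx([.03,y,.375],[.13,.02,.02]) for y in(-.17,.17)])),
 "posts":w(np.vstack([bx([0,y,.2],[.03,.03,.4]) for y in(-.17,.17)]+[bx([0,y,H],[.05,.04,.05]) for y in(-.17,.17)]))}
im,P=cloud("top0.npz"); v=P[160:310,300:450].reshape(-1,3); O["bystanders"]=v[(v[:,2]>.012)&(v[:,2]<.12)&(v[:,0]<.57)&(v[:,0]>.25)]
O["table"]=bx([.5,0,0],[1,1,.001],st=.02)
T={k:cKDTree(v) for k,v in O.items()}
hs=np.vstack([bx([0,0,.014],[.056,.034,.028])]+[bx([s*.064,0,-.075],[.028,.058,.07]) for s in(-1,1)]+[np.linspace([s*.028,y,.008],[s*.06,y,-.04],10) for s in(-1,1) for y in(-.012,.012)])
# headset points in the TCP frame (grasped with pitch 0)
p0,r0=pose(np.zeros(2),0,0); hsT=(hs-p0)@r0
gr=np.vstack([bx([0,0,.006-.018],[.022,.06,.074]),bx([0,0,-.048-.05],[.08,.09,.1])])
arm=lambda a,b,r:(np.linspace(a,b,25),r)
def check(q,held=True):
    p,r,L=fk(q,X,True); pts=[(gr@r.T+p,0,"grip"),(np.linspace(p-.14*r[:,2],L[5],10),.045,"wrist"),(np.linspace(L[5],L[3],30),.055,"fore"),(np.linspace(L[3],L[1],20),.07,"upper")]
    if held: pts.append((hsT@r.T+p,0,"head"))
    return min(((t.query(a)[0].min()-rad),n,k) for a,rad,n in pts for k,t in T.items() if not(n=="upper" and k=="table"))
def line(a,b,n=20,held=True): return min(check(a+(b-a)*t,held) for t in np.linspace(0,1,n))
E
python3 - <<'E'
from chk import *
Q=np.load("Q.npy"); np.set_printoptions(precision=3,suppress=True)
print("bys",len(O["bystanders"]),O["bystanders"].min(0),O["bystanders"].max(0))
q0=Q0; print("transit",line(q0,Q[0],40))
for i in range(len(Q)-1): 
    h_=i<8; print(i,check(Q[i],h_),"seg",line(Q[i],Q[i+1],12,h_))
Mid=[fk(Q0+(Q[0]-Q0)*t,X) for t in np.linspace(0,1,6)]
for p,r in Mid: print(p,r[:,2])
E
```

```text
bys 2131 [ 0.275 -0.351  0.012] [0.491 0.071 0.103]
transit (np.float64(0.0003125467132726517), 'head', 'posts')
0 (np.float64(0.03664989934288637), 'head', 'rail') seg (np.float64(0.029789156637857184), 'head', 'rail')
1 (np.float64(0.029789156637857184), 'head', 'rail') seg (np.float64(0.028384308004101137), 'head', 'rail')
2 (np.float64(0.028384308004101137), 'head', 'rail') seg (np.float64(0.023221593608291523), 'head', 'rail')
3 (np.float64(0.02518526533740636), 'head', 'rail') seg (np.float64(0.02055351039002056), 'head', 'rail')
4 (np.float64(0.02694544490983814), 'head', 'rail') seg (np.float64(0.02694544490983814), 'head', 'rail')
5 (np.float64(0.027462544267679585), 'head', 'rail') seg (np.float64(0.01191071930990744), 'wrist', 'shelf')
6 (np.float64(0.01191071930990744), 'wrist', 'shelf') seg (np.float64(0.0023446149489436035), 'grip', 'rail')
7 (np.float64(0.0023446149489436035), 'grip', 'rail') seg (np.float64(0.00021611319626155547), 'grip', 'rail')
8 (np.float64(0.0004697900200297256), 'grip', 'rail') seg (np.float64(0.00027978128801149947), 'grip', 'rail')
9 (np.float64(0.027700492648840464), 'grip', 'shelf') seg (np.float64(0.027700492648840464), 'grip', 'shelf')
[0.446 0.26  0.296] [ 0.512  0.171 -0.842]
[0.535 0.116 0.298] [ 0.699 -0.081 -0.71 ]
[0.582 0.008 0.311] [ 0.815 -0.173 -0.553]
[ 0.592 -0.064  0.317] [ 0.884 -0.129 -0.449]
[ 0.565 -0.107  0.311] [ 0.908 -0.014 -0.418]
[ 0.506 -0.136  0.294] [ 0.885  0.102 -0.454]
```

```bash
cat > via.py <<'E'
from chk import *
from multiprocessing import Pool
from rig import sense
q0=sense()["joint_pos"]; Q=np.load("Q.npy")
def ev(v):
    m=9
    for a,b in((q0,v),(v,Q[0])):
        for t in np.linspace(0,1,9):
            q=a+(b-a)*t; p,_=fk(q,X); m=min(m,check(q)[0],np.hypot(*p[:2])-.3)
            if m<.03: return m
    return m-.01*np.abs(v-(q0+Q[0])/2).sum()
if __name__=="__main__":
    rng=np.random.default_rng(1); V=np.clip((q0+Q[0])/2+rng.normal(0,1,(1200,7))*[.4,.25,.4,.2,.8,.4,.8],lo,hi)
    with Pool() as p: s=np.array(p.map(ev,V,chunksize=20))
    k=s.argmax(); print(s[k],V[k],line(q0,V[k],40),line(V[k],Q[0],40),[fk(q0+(V[k]-q0)*t,X)[0].round(2) for t in(.5,1)]); np.save("V.npy",V[k])
E
export OPENBLAS_NUM_THREADS=1; time python3 via.py
```

```text
0.029954015750586278 [ 0.98327141  0.24656074 -0.6636982   2.36718566  1.6204334   0.77010907
  0.30979579] (np.float64(0.0011245411076052723), 'head', 'bystanders') (np.float64(0.0006220822511560196), 'head', 'posts') [array([ 0.49, -0.09,  0.22]), array([ 0.37, -0.37,  0.2 ])]
real	4m28.239s
user	16m15.418s
sys	0m0.528s
```

```bash
cat > via2.py <<'E'
from chk import *
from rig import sense
import time
np.set_printoptions(precision=3,suppress=True)
q0=sense()["joint_pos"]; Q=np.load("Q.npy"); a,ra=fk(q0,X); b,rb=fk(Q[0],X); n=7
from scipy.spatial.transform import Slerp
sl=Slerp([0,1],R.from_matrix([ra,rb]))
for dx,dz,wr in((-.02,.03,.05),(-.02,.08,.05),(.0,.05,.3),(-.05,.06,.02)):
    ts=np.linspace(0,1,n+2)[1:-1]; P=[a+(b-a)*t+np.array([dx,0,dz])*np.sin(np.pi*t) for t in ts]; Ro=[sl(t).as_matrix() for t in ts]
    def f(v):
        V=v.reshape(n,7); o=[]
        for q,p,r in zip(V,P,Ro): x,y=fk(q,X); o+=[(x-p)*20,(y-r).ravel()*wr]
        return np.r_[np.concatenate(o),np.diff(np.vstack([q0,V,Q[0]]),axis=0).ravel()]
    s=least_squares(f,np.clip(q0+(Q[0]-q0)*ts[:,None],lo+.01,hi-.01).ravel(),bounds=(np.tile(lo,n),np.tile(hi,n)),max_nfev=40)
    V=np.vstack([q0,s.x.reshape(n,7),Q[0]]); c=[line(V[i],V[i+1],5) for i in range(n+1)]
    print(dx,dz,wr,s.cost,min(c),np.abs(np.diff(V,axis=0)).max()); print([(round(float(k[0]),3),)+k[1:] for k in c]); np.save(f"V{dx}_{dz}.npy",V)
E
export OPENBLAS_NUM_THREADS=4; time timeout 200 python3 via2.py
```

```text
-0.02 0.03 0.05 2.121082409844612 (np.float64(0.025971051192073963), 'head', 'rail') 0.8011596546549611
[(0.093, 'head', 'posts'), (0.05, 'head', 'posts'), (0.041, 'head', 'posts'), (0.033, 'head', 'posts'), (0.039, 'head', 'posts'), (0.053, 'head', 'rail'), (0.034, 'head', 'rail'), (0.026, 'head', 'rail')]
-0.02 0.08 0.05 2.082554925588187 (np.float64(0.023445205708738672), 'head', 'posts') 0.7211271267232657
[(0.09, 'head', 'posts'), (0.051, 'head', 'posts'), (0.034, 'head', 'posts'), (0.023, 'head', 'posts'), (0.028, 'head', 'shelf'), (0.029, 'head', 'shelf'), (0.037, 'head', 'shelf'), (0.028, 'head', 'rail')]
0.0 0.05 0.3 1.9160761916167848 (np.float64(0.01282378079076668), 'head', 'posts') 0.5866336725874746
[(0.085, 'head', 'posts'), (0.038, 'head', 'posts'), (0.021, 'head', 'posts'), (0.013, 'head', 'posts'), (0.02, 'head', 'posts'), (0.05, 'head', 'shelf'), (0.039, 'head', 'rail'), (0.025, 'head', 'rail')]
-0.05 0.06 0.02 2.5357701736353353 (np.float64(0.03010561081096512), 'head', 'rail') 1.007670689857254
[(0.101, 'head', 'posts'), (0.078, 'head', 'posts'), (0.067, 'head', 'posts'), (0.064, 'head', 'posts'), (0.07, 'head', 'shelf'), (0.049, 'head', 'shelf'), (0.051, 'head', 'rail'), (0.03, 'head', 'rail')]
real	0m39.936s
user	0m59.425s
sys	0m0.336s
```

Run:
```python
from rig import *
import numpy as np, cv2
V=np.load("V-0.05_0.06.npy")
for q in V[1:]:
    move_joints(q); s=sense(); print(round(s["time_s"],2),round(s["finger_gap"],4),np.round(s["wrist_force"],1))
for n in("scene","top"):
    im,d=camera(n); np.savez(n+"1.npz",im=im,d=d,**camera_params(n)); cv2.imwrite(f"pics/{n}1.png",im[:,:,::-1])
a=cv2.imread("pics/top1.png")[110:300,240:440]; b=cv2.imread("pics/scene1.png")[110:300,230:430]
cv2.imwrite("pics/m1.png",cv2.resize(np.hstack([a,b]),None,fx=2,fy=2))
```

```text
5.92 0.0326 [ 1.3  0.3 -2.9]
6.33 0.0324 [ 0.1  0.1 -1.8]
6.75 0.0327 [-0.1  0.3 -2.3]
7.17 0.0325 [ 0.6  0.6 -1.8]
7.61 0.0324 [-0.5 -0.1 -2.2]
8.21 0.0325 [ 0.4  0.7 -2.3]
9.12 0.0326 [-0.2  0.3 -2.5]
10.07 0.0328 [ 0.2  0.1 -1.8]
```

View pics/m1.png

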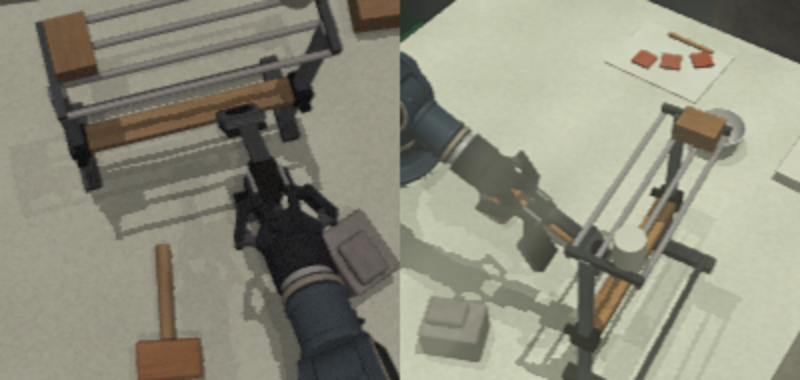

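The far cup is at (240,118) in the left half, just short of the rail, and the gripper is in front of the shelf. I'll check for slip in the grip using depth, then insert.

Run:
```python
from rig import *
from chk import *
np.set_printoptions(precision=4,suppress=True)
s=sense(); p,r=s["position"],s["tcp_rot"]
# far cup front view: points -> headset frame (origin crown)
for n in("top1.npz","scene1.npz"):
    im,P=cloud(n); c=((P.reshape(-1,3)-p)@r)@r0.T+p0
    m=(c[:,0]>.03)&(c[:,0]<.095)&(abs(c[:,1])<.045)&(c[:,2]>-.125)&(c[:,2]<-.02); q=c[m]
    if len(q)>10: print(n,len(q),"lo",np.percentile(q,2,axis=0),"hi",np.percentile(q,98,axis=0)," exp cup x .05-.078 y+-.029 z -.11..-.04")
Q=np.load("Q.npy")
print(max(np.abs(s["joint_pos"]-Q[0])))
for i in range(1,7):
    move_joints(Q[i]); s=sense(); print(i,round(s["time_s"],2),round(s["finger_gap"],4),np.round(s["wrist_force"],1))
e=rp(0,0,0,-60); print("pose err",s["position"]-rp(0,20,0,-60)[0])
import cv2
im,d=camera("scene"); im2,d2=camera("top"); np.savez("top2.npz",im=im2,d=d2,**camera_params("top"))
cv2.imwrite("pics/n1.png",cv2.resize(np.hstack([im2[110:300,240:440,::-1],im[110:300,230:430,::-1]]),None,fx=2,fy=2))
```

```text
top1.npz 338 lo [ 0.0526 -0.0256 -0.1014] hi [ 0.079   0.0294 -0.0222]  exp cup x .05-.078 y+-.029 z -.11..-.04
scene1.npz 174 lo [ 0.0512 -0.0261 -0.105 ] hi [ 0.0795  0.0253 -0.0214]  exp cup x .05-.078 y+-.029 z -.11..-.04
0.0019203858633227988
1 10.64 0.0329 [-0.2 -0.4 -2.4]
2 11.17 0.0328 [-0.6 -0.6 -3.5]
3 11.78 0.0327 [ 0.5 -0.1 -2.7]
4 12.7 0.0325 [-0.5 -0.1 -1.5]
5 13.0 0.0326 [-0.5 -0.2 -2.6]
6 13.37 0.0327 [-1.1 -0.3 -2.9]
pose err [0.0001 0.0002 0.0005]
```

View pics/n1.png

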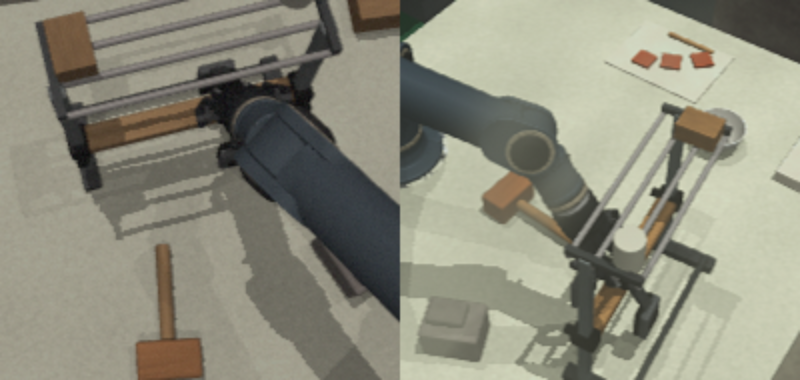

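The cups straddle the rail with the crown just above it, and the depth check shows no slip. Lowering gently now.

Run:
```python
from rig import *
from h import *
np.set_printoptions(precision=3,suppress=True)
def F(n=10):
    o=[]
    for _ in range(n): sleep(.03); o.append(sense()["wrist_force"])
    return np.mean(o,0)
f0=F(); p=sense()["position"].copy()
hit=move_l(p-[0,0,.045],feed=.02,until_force=2.5); s=sense(); f=F(); print(hit,"dz",s["position"][2]-p[2],"t",s["time_s"],f0,f)
c=sense()["position"]+(-GZ+.006*np.cos(T0))*np.array([0,0,1]); print("crown z",c[2])
for k in range(12):
    if not hit or (f-f0)[2]>3.5: break
    move_l(sense()["position"]-[0,0,.0004],feed=.01); f=F(); print((f-f0),sense()["position"][2]-p[2])
```

```text
True dz -0.020790192688936143 t 14.9667 [-0.064 -0.18  -2.342] [1.898 0.115 3.357]
crown z 0.18003354096560295
```

Run:
```python
from rig import *
from h import *
import cv2
np.set_printoptions(precision=3,suppress=True)
s=sense(); print(s["wrist_force"],s["gripper_force"])
move_l(s["position"]+[0,0,.0004],feed=.01)
command_gripper(.05); sleep(.2); command_gripper(.085); s=sense(); print(s["wrist_force"],s["finger_gap"])
z=s["tcp_rot"][:,2]; p=s["position"]
print("hit",move_l(p-.055*z,feed=.08,until_force=6)); p=sense()["position"]
try: print("hit",move_l(p-.10*np.array([np.cos(RY),np.sin(RY),0]),feed=.1,until_force=6))
except Exception as e: print(e); move_joints(np.load("Q.npy")[10])
sleep(.5); print(sense()["time_s"],sense()["wrist_force"])
im,d=camera("scene"); im2,d2=camera("top"); np.savez("top3.npz",im=im2,d=d2,**camera_params("top"));np.savez("scene3.npz",im=im,d=d,**camera_params("scene"))
cv2.imwrite("pics/f1.png",cv2.resize(np.hstack([im2[110:300,240:440,::-1],im[110:300,230:430,::-1]]),None,fx=2,fy=2))
```

```text
[3.099 0.744 4.443] 80.1588785648346
[-0.05   0.393  0.882] 0.08533474919475764
hit False
hit False
19.1 [-0.534  0.396  0.1  ]
```

View pics/f1.png

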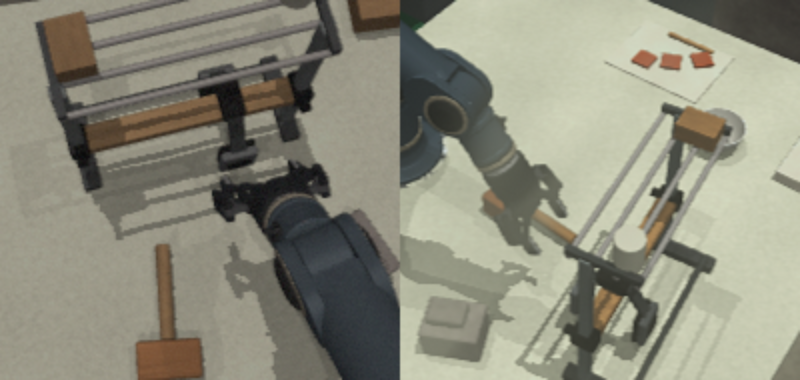

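The headset hangs over the rail: in the left half, the crown is at (235,105) with cups on either side at (220,78) and (238,155). The gripper is clear of everything, so I'm handing in.

```bash
python3 -c "
from rig import *
print(finish_job())"
```

```text
the job is handed in; nothing more can be done
None
```

The ear defenders are hanging on the rail with one cup on each side, let go only after their weight had come to rest on it; the gripper is clear and the job was handed in at about 19 s, with no verdict shown.

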